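# Switch a bench light source to the green channel

## Task

Switch the bench light source over to green. First push down the key marked with the green tile until it stays down and the key that was in pops up; then pinch the orange latch tab on the filter slider's grip, slide the grip to the green disc, and let go so that the latch drops into the notch there. Leave the beaker, the bottle and the carton where they stand.

Things in the scene. Friction and masses are not known exactly. Their poses are not given: they have to be found in the camera images.
- light_source: White box, 162 mm deep (x -92 to +70) by 210 mm wide (y), top panel 60 mm above the bench, fixed; position and yaw vary. Origin on the bench under it; x points from its front (keys) to its back, y left, z up. On top: four grey push keys at x -60 mm, y -60, -20, 20, 60 mm; behind them a notched aluminium rack along y (x 5 to 19 mm, 10 mm tall) and the filter slider with its grip at x 27 mm.
- tile_green: Green rectangular tile 8 x 18 x 2 mm on the top panel in front of one key, marking that key (key centre 21 mm behind it along the box's +x). Origin under its centre. Blue, red and white tiles mark the other keys; which key is green varies, never key_1.
- disc_green: Green round disc, 14 mm across, 2 mm thick, on the top panel just in front of the rack, marking one of its four notches. Origin under its centre. Blue, red and white discs mark the others; which notch is green varies, never the starting one (white), and is independent of which key is green.
- filter_slider (a joint): Position of the filter slider along the box's +y axis (m): notches at 0, 0.04, 0.08 and 0.12; starts latched at 0.04. It slides with under 1 N of friction, but only while the latch tab is pressed; latched play is about 1 mm either way.
- slider_grip (a point): Middle of the slider's upright grip, 36 mm above the panel. Black fixed post at the back (rear face 13 mm behind this point along the box's x), orange latch tab in front (front face 13 mm before it): 26 mm thick, 19 mm when pinched together, 26 mm wide along y, flat faces up to 54 mm (tab) and 59 mm (post) above the panel. The rack below the tab is 10 mm tall: keep fingertips above it.
- slider_index (a point): Point that moves with the slider, 40 mm in front of its post's front face, 2 mm above the panel: it lies over the centre of a disc when the slider stands in that disc's notch.
- latch_tab (a joint): How far the tab is pressed to the post (m): 0 out, 0.007 fully; its pin clears the rack from about 0.005. Spring: 5 N out, 8.5 N fully in. Let go within 3 mm of a notch the pin drops in and centres itself; farther off it rests on a tooth (about 0.005) until the slider reaches a notch.
- key_0 (a joint): Travel of push key 0 (m): 0 up, about 0.009 latched down, 0.0105 fully pressed. Pressing slowly takes 1 to 4 N, with a brief kick of up to about 8 N on touching and as the other key pops; press on until it bottoms. It catches once pressed past about 0.0092 and stays at 0.009 when let go. The keys are interlocked: pressing one frees the one that was latched.
- key_0_top (a point): Centre of the top face of key 0 (cap 24 x 24 mm, 18 mm above the top panel when up), moves with the key. Keys are 40 mm apart in a row along the box's y axis, key 0 farthest to -y.
- key_1 (a joint): Travel of push key 1 (m): 0 up, about 0.009 latched down, 0.0105 fully pressed. Pressing slowly takes 1 to 4 N, with a brief kick of up to about 8 N on touching and as the other key pops; press on until it bottoms. It catches once pressed past about 0.0092 and stays at 0.009 when let go. The keys are interlocked: pressing one frees the one that was latched; this key is the one latched at the start.
- key_1_top (a point): Centre of the top face of key 1 (cap 24 x 24 mm, 18 mm above the top panel when up), moves with the key. Keys are 40 mm apart in a row along the box's y axis, key 0 farthest to -y.
- key_2 (a joint): Travel of push key 2 (m): 0 up, about 0.009 latched down, 0.0105 fully pressed. Pressing slowly takes 1 to 4 N, with a brief kick of up to about 8 N on touching and as the other key pops; press on until it bottoms. It catches once pressed past about 0.0092 and stays at 0.009 when let go. The keys are interlocked: pressing one frees the one that was latched.
- key_2_top (a point): Centre of the top face of key 2 (cap 24 x 24 mm, 18 mm above the top panel when up), moves with the key. Keys are 40 mm apart in a row along the box's y axis, key 0 farthest to -y.
- key_3 (a joint): Travel of push key 3 (m): 0 up, about 0.009 latched down, 0.0105 fully pressed. Pressing slowly takes 1 to 4 N, with a brief kick of up to about 8 N on touching and as the other key pops; press on until it bottoms. It catches once pressed past about 0.0092 and stays at 0.009 when let go. The keys are interlocked: pressing one frees the one that was latched.
- key_3_top (a point): Centre of the top face of key 3 (cap 24 x 24 mm, 18 mm above the top panel when up), moves with the key. Keys are 40 mm apart in a row along the box's y axis, key 0 farthest to -y.
- beaker: Bystander: small glass beaker, 53 mm across, 69 mm tall, origin under its centre.
- bottle: Bystander: white reagent bottle with a white cap, 68 mm across, 129 mm tall, origin under its centre.
- carton: Bystander: small orange carton 51 x 62 x 36 mm behind the light source, origin under its centre.

How it is judged:
On the way, in this order (a step that is already met when the one before it is completed fails the run):
1. the key at the green tile is latched down and all other keys are up (((horizontal distance between key_0_top and tile_green below 0.03 m and value of joint key_0 above 0.0075 m and value of joint each of key_1, key_2, key_3 below 0.003 m) or (horizontal distance between key_2_top and tile_green below 0.03 m and value of joint key_2 above 0.0075 m and value of joint each of key_0, key_1, key_3 below 0.003 m) or (horizontal distance between key_3_top and tile_green below 0.03 m and value of joint key_3 above 0.0075 m and value of joint each of key_0, key_1, key_2 below 0.003 m))), for 0.2 s.
2. the filter slider stands at the green disc with its latch tab out in the notch (horizontal distance between slider_index and disc_green below 0.004 m and value of joint latch_tab below 0.002 m), for 0.2 s.
At the end, for the whole second after the job is handed in: The key at the green tile is latched down (travel over 7.5 mm) and the other three are up (under 3 mm); the slider's index is within 4 mm of the green disc's centre, at rest, with the latch tab out (pressed less than 2 mm) (all of step 2 and ((horizontal distance between key_0_top and tile_green below 0.03 m and value of joint key_0 above 0.0075 m and value of joint each of key_1, key_2, key_3 below 0.003 m) or (horizontal distance between key_2_top and tile_green below 0.03 m and value of joint key_2 above 0.0075 m and value of joint each of key_0, key_1, key_3 below 0.003 m) or (horizontal distance between key_3_top and tile_green below 0.03 m and value of joint key_3 above 0.0075 m and value of joint each of key_0, key_1, key_2 below 0.003 m)) and velocity of joint filter_slider between -0.01 and 0.01 m/s); the robot touches nothing.
It fails at once if the beaker was shifted by more than 30 mm or tipped (distance of beaker from where it was at the start of the episode above 0.03 m or angle between beaker's own z axis and vertical above 0.4 rad).
It fails at once if the bottle was shifted by more than 30 mm or tipped (distance of bottle from where it was at the start of the episode above 0.03 m or angle between bottle's own z axis and vertical above 0.4 rad).
It fails at once if the carton was shifted by more than 30 mm or tipped (distance of carton from where it was at the start of the episode above 0.03 m or angle between carton's own z axis and vertical above 0.4 rad).
It also fails if it takes over 42 s, if anything falls off the work surface, if the arm or the gripper's body presses on something with over 40 N, if the wrist force passes 120 N, or if a joint passes its speed limit or range.

## Robot

A 6-joint arm with a two-finger parallel gripper is mounted at the origin on a cart in front of the work surface, level with it; the furniture and walls round the work are solid. World frame = base frame: x ahead of the robot, y to its left, z up, the work surface at z = 0. Lengths are in m, angles in rad, forces in N, time in s.
With the tool pointing down it reaches from about 0.35 to 0.925 m from the base axis. Payload 6.4 kg.
Tool frame: the origin (TCP) lies midway between the tips of the shut fingers; the grasp point (between the pads) lies 19 mm behind it; z points along the fingers, y is the line along which they close (so a half turn about z gives the same grasp; the last joint's range is limited). The gripper opens to 85 mm and grips with 20 to 120 N. Pads are 22 mm wide; open, the fingers measure 114 mm over their backs; the gripper's body (76 mm by 85 mm) begins 54 mm behind the grasp point. The pads swing forward as they close: fully open they stand 13 mm farther back than shut.
Start: joints at [1.147, 0.245, 1.558, -0, 1.339, -0.174], TCP at [0.161, 0.63, 0.231] pointing down, gripper open.
Joint ranges: [-3.13, 3.13], [-1.02, 2.26], [0.13, 2.54], [-0.95, 4.09], [0.21, 2.88], [-2.74, 2.74]. Speed limits (rad/s): [2.57, 2.57, 3.14, 3.14, 3.14, 3.14].

## Interface

Orientations are given as a rotation vector (axis times angle).
In Python, from workcell import arm gives the robot as it stands.
- The arm moves only by the tool servo_tool, never from a script. Its argument "motion" is a list that holds one entry, the list of rows, each a list of 6 numbers: the shift along the tool's x, y, z in cm, then the turn, a rotation vector about the tool's x, y, z in degrees. In form: [[[tx, ty, tz, rx, ry, rz], ...]]. A call has 1 to 12 rows; each row is the pose to reach, as a shift and turn from the pose commanded when the call began, along the tool's axes at that moment; what a row does not reach only later rows make up. A row lasts 1/8 s, in which the tool goes at most 62.5 mm and 10.7 degrees, less where a joint would pass 70% of its speed; a pose out of reach is approached as far as the arm can. A call with a gripper value outside its range is refused whole. "jaw" is the closure, from 0 (fully open) to 1 (shut), set as the call begins (left out, the last holds). The fingers move at their own pace and stop on an object; "force" is the grip in N (left out, the last holds). Time passes only in rows, so rows that repeat a pose let the fingers close. It gives the time, the measured TCP pose, the force, the opening and the grip force at its end, in the units of the state.
- arm.sense(): the state, without advancing time (a new reading comes with each control period).
- arm.read_camera(name): name is "scene" or "top" or "wrist"; returns the picture (480x640x3 uint8, blue, green, red); there is no depth.
- arm.camera_params(name): a dict with "fx", "fy", "cx", "cy" (pixels), "R" (3x3) and "t" (3): a world point X has camera coordinates R X + t. Camera axes: x right, y down, z forward; pixel columns grow to the right and rows downward; lengths in m; the calibration is good to about 2 mm. A picture is of the moment at which its call begins: read the wrist's pose just before it. camera_params takes no time and is no camera call; for the wrist camera it gives the pose at the moment of the call.
- arm.close_job(): hands the job in; it is judged then, once.
The state is a dict: "time": time; "joints": joint angles; "joint_vel": joint speeds; "effort": joint torques, N m; "ee_pos": TCP position; "tcp_rot": TCP orientation; "wrist_force": force on the tool from outside, world axes, zero at the start; "wrist_torque": the same for the moment, N m; "opening": finger opening in m; "finger_force": force on a finger pad.
Only numpy, scipy, OpenCV 4.12 (cv2) and the standard library are available. Lean on these libraries where they do the work, as an engineer would, in place of code of your own. Each camera call takes 0.05 s, during which the arm holds its last target. There are 200 camera calls.

## Working session

There is one attempt and no reset: what is moved stays moved. The work goes in short steps, Python scripts to look and compute and a tool call to move; the robot and the scene stay as the last step left them, time stands still between calls to the robot, and variables do not carry over. Pictures are saved under pics/ and viewed, at most 10 in all, crops included, and the job is handed in when it is done.

Besides the shell and the picture viewer there is one more tool, called after ">>>" by a JSON object that holds its "method" and its "body". servo_tool: Moves the arm, as the interface text tells. Its arguments: {"type":"object","properties":{"motion":{"type":"array","items":{"type":"array","items":{"type":"array","items":{"type":"number"}}}},"jaw":{"type":"number"},"force":{"type":"number"}},"required":["motion"]}

```bash
mkdir -p pics
python3 - <<'E'
from workcell import arm
import cv2
s=arm.sense();print(s['ee_pos'],s['tcp_rot'],s['time'],s['opening'])
for n in("top","scene"):
    p=arm.camera_params(n);print(n,p)
    cv2.imwrite(f"pics/{n}0.png",arm.read_camera(n))
E
```

```text
[0.16046435 0.62930984 0.23018637] [-3.91321048e-01 -3.11656845e+00  2.88553488e-03] 0.0 0.08545262880144193
top {'fx': 612.3143670445302, 'fy': 612.3143670445302, 'cx': 309.9889875166401, 'cy': 250.81380527949852, 'R': array([[ 0.00445755, -0.99987539,  0.01514352],
       [-0.99746129, -0.00552205, -0.07099634],
       [ 0.07107112, -0.01478861, -0.99736162]]), 't': array([-0.01896484,  0.57635558,  1.15865371])}
scene {'fx': 607.2644145065098, 'fy': 607.2644145065098, 'cx': 309.6440545846094, 'cy': 236.29683918819626, 'R': array([[ 0.79042909, -0.61243234, -0.01218528],
       [-0.37983358, -0.47442758, -0.79413156],
       [ 0.48057082,  0.63233306, -0.60762372]]), 't': array([-0.44180285,  0.26578356,  1.09876688])}
```

View pics/top0.png

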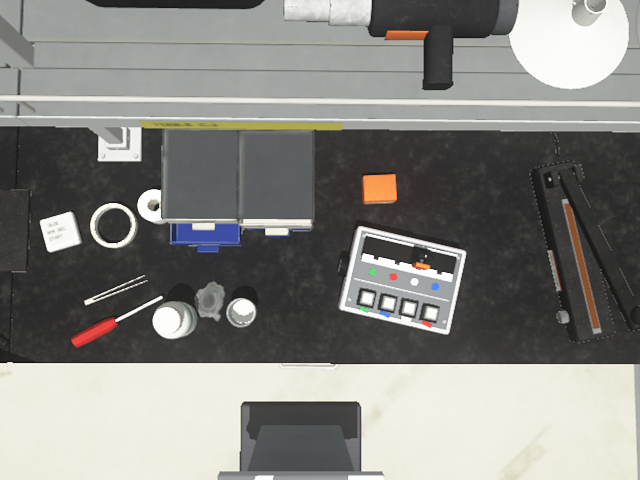

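View pics/scene0.png

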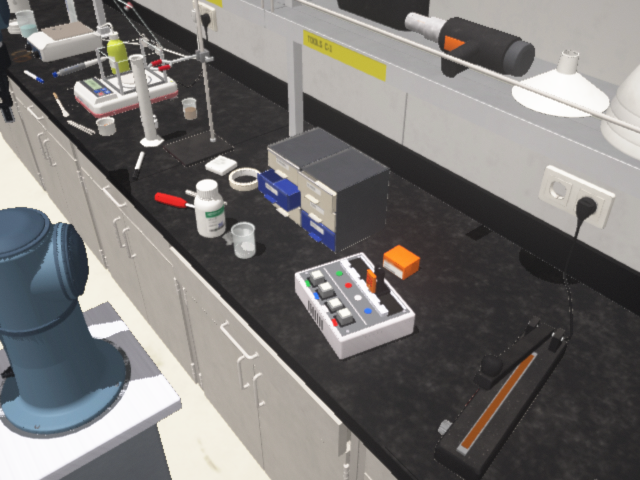

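The top view shows the box near (403,280). The tiles from left to right are green (365,310), blue (385,315), white and red (428,324), so the green key is key_3. The discs are green (373,272), red (393,277), white (414,282) and blue (435,286), so the green notch is the leftmost, at 0.12. Next I fit the box pose from these marks.

```bash
cat > h.py <<'E'
import numpy as np, cv2
from workcell import arm
from scipy.optimize import least_squares
def blobs(img,col,box,amin=4):
    h=cv2.cvtColor(img,cv2.COLOR_BGR2HSV)
    r={'g':[(45,75)],'b':[(95,125)],'r':[(0,4),(172,180)]}[col]
    m=sum(cv2.inRange(h,(a,110,70),(b,255,255)) for a,b in r).astype(np.uint8)
    n,_,st,c=cv2.connectedComponentsWithStats(m)
    return [(tuple(np.round(c[i],1)),int(st[i,4])) for i in range(1,n) if st[i,4]>=amin and box[0]<c[i][0]<box[1] and box[2]<c[i][1]<box[3]]
def proj(P,X):
    c=X@P['R'].T+P['t']; return np.c_[P['fx']*c[:,0]/c[:,2]+P['cx'],P['fy']*c[:,1]/c[:,2]+P['cy']]
def ray(P,uv,z):
    d=P['R'].T@np.array([(uv[0]-P['cx'])/P['fx'],(uv[1]-P['cy'])/P['fy'],1]);o=-P['R'].T@P['t']
    return o+d*(z-o[2])/d[2]
def fit(obs):  # obs: list of (P, [(kind,y,uv)]); unknown x,y,yaw,xd
    def X(q,L):
        c,s=np.cos(q[2]),np.sin(q[2]);R=np.array([[c,-s],[s,c]])
        l=np.array([[-0.081 if k=='t' else q[3],y] for k,y,_ in L])
        return np.c_[l@R.T+q[:2],np.full(len(L),.062)]
    f=lambda q:np.concatenate([(proj(P,X(q,L))-np.array([o[2] for o in L])).ravel() for P,L in obs])
    r=least_squares(f,[.45,-.14,-.2,-.01]);return r.x,np.sqrt(np.mean(r.fun**2))
E
python3 - <<'E'
from h import *
for n,b in(("top",(335,470,220,340)),("scene",(290,420,250,360))):
    im=cv2.imread(f"pics/{n}0.png")
    for c in"gbr":print(n,c,blobs(im,c,b))
E
```

```text
top g [((np.float64(371.9), np.float64(271.5)), 35), ((np.float64(363.5), np.float64(308.6)), 34)]
top b [((np.float64(434.9), np.float64(286.1)), 43), ((np.float64(384.5), np.float64(313.4)), 38)]
top r [((np.float64(418.4), np.float64(267.7)), 10), ((np.float64(393.0), np.float64(276.2)), 41), ((np.float64(426.5), np.float64(323.3)), 39)]
scene g [((np.float64(338.8), np.float64(273.0)), 25), ((np.float64(307.4), np.float64(282.8)), 22)]
scene b [((np.float64(316.0), np.float64(295.2)), 28), ((np.float64(367.5), np.float64(310.5)), 36)]
scene r [((np.float64(347.9), np.float64(284.9)), 30), ((np.float64(334.6), np.float64(321.9)), 34)]
```

```bash
cat >> h.py <<'E'
def G(q,l): c,s=np.cos(q[2]),np.sin(q[2]); return np.array([q[0]+c*l[0]-s*l[1],q[1]+s*l[0]+c*l[1],l[2]])
E
python3 - <<'E'
from h import *
T=[('d',.06,(371.9,271.5)),('t',.06,(363.5,308.6)),('d',-.06,(434.9,286.1)),('t',.02,(384.5,313.4)),('d',.02,(393,276.2)),('t',-.06,(426.5,323.3))]
S=[('d',.06,(338.8,273)),('t',.06,(307.4,282.8)),('d',-.06,(367.5,310.5)),('t',.02,(316,295.2)),('d',.02,(347.9,284.9)),('t',-.06,(334.6,321.9))]
pt,ps=arm.camera_params("top"),arm.camera_params("scene")
for o in([(pt,T)],[(ps,S)],[(pt,T),(ps,S)]):
    q,e=fit(o);print(q,e)
print("key3",G(q,(-.06,.06,.078)),"grip",G(q,(.027,-.02,.096)))
from scipy.spatial.transform import Rotation as R
s=arm.sense();M=R.from_rotvec(s['tcp_rot']).as_matrix();print(M,s['joints'])
for uv in((175,318),(241,312),(380,188)):print(ray(pt,uv,.05))
E
```

```text
[ 0.5326498  -0.19140135 -0.22568563 -0.01043328] 0.09341264773685318
[ 0.53210253 -0.19006041 -0.22627967 -0.0110309 ] 0.06619894040388533
[ 0.53231627 -0.19082858 -0.22595796 -0.01069187] 0.31590065768074366
key3 [ 0.48728388 -0.11891138  0.078     ] grip [ 0.55414913 -0.21636926  0.096     ]
[[-9.68960071e-01  2.47216240e-01 -7.15111190e-04]
 [ 2.47217093e-01  9.68958813e-01 -1.58962608e-03]
 [ 2.99931906e-04 -1.71707191e-03 -9.99998481e-01]] [ 1.14691616e+00  2.45765163e-01  1.55891835e+00 -2.04477676e-06
  1.33865221e+00 -1.74072795e-01]
[0.44787419 0.23451032 0.05      ]
[0.45945849 0.11227247 0.05      ]
[ 0.69441583 -0.14780025  0.05      ]
```

The poses are good to about 1 px. The plan is to fly to above key_3 with the jaw shut and tool y along the box's x.

>>> {"method": "servo_tool", "body": {"motion": [[[-3.8, -4.9, 0, 0, 0, 6], [-7.6, -9.8, 0, 0, 0, 13], [-11.4, -14.7, 0, 0, 0, 20], [-15.2, -19.6, 0, 0, 0, 27], [-19, -24.4, 0, 0, 0, 34], [-22.8, -29.3, 0, 0, 0, 41], [-26.6, -34.2, 0, 0, 0, 48], [-30.4, -39.1, 0, 0, 0, 55], [-34.2, -43.9, 0, 0, 0, 62], [-38, -48.8, 0, 0, 0, 69], [-41.8, -53.7, 0, 0, 0, 76], [-45.6, -58.6, 0, 0, 0, 83]]], "jaw": 1, "force": 30}}

```text
time: 1.6
ee_pos: [0.4579, -0.0528, 0.2312]
tcp_rot: [2.363, 2.07, 0.0]
wrist_force: [0.5, 2.2, 0.5]
opening: 0.0001
finger_force: 0.0
```

```bash
cat >> h.py <<'E'
Q=np.array([.53231627,-.19082858,-.22595796,-.0107])
def to(l,q=Q):
    from scipy.spatial.transform import Rotation as R
    s=arm.sense();M=R.from_rotvec(s['tcp_rot']);yaw=q[2]
    tgt=R.from_matrix(np.c_[[-np.sin(yaw),np.cos(yaw),0],[np.cos(yaw),np.sin(yaw),0],[0,0,-1]])
    a=(M.inv()*tgt).as_rotvec(degrees=True)
    print('t',s['time'],'pos',s['ee_pos'],'shift cm',np.round(M.inv().apply(G(q,l)-s['ee_pos'])*100,2),'turn',np.round(a,1),'F',np.round(s['wrist_force'],1),'op',s['opening'])
E
python3 -c "
from h import *
to((-.06,.06,.14))"
```

```text
t 1.6 pos [ 0.45793186 -0.05278408  0.23115357] shift cm [-6.17  3.78  9.11] turn [ 0.  -0.   5.4] F [0.5 2.2 0.5] op 0.00014842932330685302
```

>>> {"method": "servo_tool", "body": {"motion": [[[-3, 1.9, 2, 0, 0, 3], [-6.17, 3.78, 4, 0, 0, 5.4], [-6.17, 3.78, 7, 0, 0, 5.4], [-6.17, 3.78, 9.1, 0, 0, 5.4], [-6.17, 3.78, 9.1, 0, 0, 5.4], [-6.17, 3.78, 9.1, 0, 0, 5.4]]]}}

```text
time: 2.35
ee_pos: [0.4877, -0.1168, 0.1411]
tcp_rot: [2.453, 1.961, 0.001]
wrist_force: [0.6, 0.5, 0.2]
opening: 0.0
finger_force: 0.0
```

Run:
```python
from h import *
to((-.06,.06,.078))
P=arm.camera_params("wrist");im=arm.read_camera("wrist");cv2.imwrite("pics/w1.png",im)
for l in((-.081,.06,.062),(-.0107,.06,.062),(-.0107,.02,.062),(-.06,.06,.078),(.027,-.02,.096)):print(l,proj(P,G(Q,l)[None])[0].round(1))
for c in "gbr":print(c,blobs(im,c,(0,640,0,480),60))
```

```text
t 2.35 pos [ 0.4877467  -0.11684329  0.14114055] shift cm [-0.21 -0.01  6.31] turn [0.1 0.  0.2] F [0.6 0.5 0.2] op 2.6060905546512403e-05
(-0.081, 0.06, 0.062) [288.6 248.7]
(-0.0107, 0.06, 0.062) [412.3 249.2]
(-0.0107, 0.02, 0.062) [407.8 312.5]
(-0.06, 0.06, 0.078) [325.6 258.8]
(0.027, -0.02, 0.096) [483.7 408. ]
g [((np.float64(290.0), np.float64(249.4)), 383), ((np.float64(413.9), np.float64(250.1)), 423)]
b [((np.float64(513.2), np.float64(5.8)), 439), ((np.float64(290.1), np.float64(308.0)), 168)]
r [((np.float64(409.7), np.float64(313.1)), 392)]
```

View pics/w1.png

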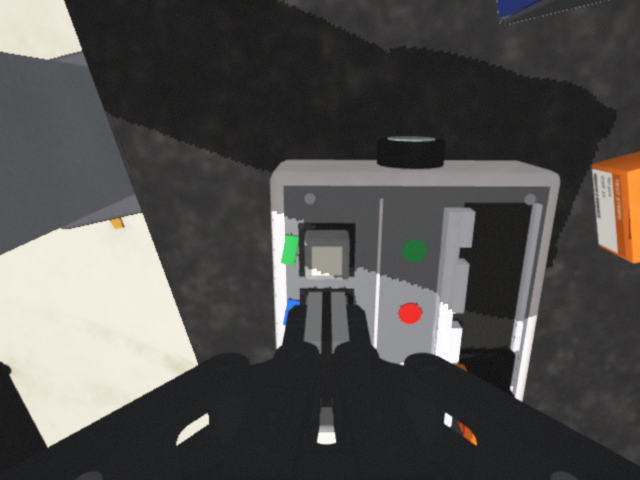

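The wrist view shows the shut fingers lined up on the key behind the green tile at (290,249). The tile and discs lie within 2 px (about 1 mm) of prediction, so I press.

>>> {"method": "servo_tool", "body": {"motion": [[[0, 0, 3, 0, 0, 0], [0, 0, 5.5, 0, 0, 0], [0, 0, 6, 0, 0, 0], [0, 0, 6.2, 0, 0, 0], [0, 0, 6.4, 0, 0, 0], [0, 0, 6.6, 0, 0, 0], [0, 0, 6.8, 0, 0, 0], [0, 0, 7, 0, 0, 0], [0, 0, 7.1, 0, 0, 0], [0, 0, 7.2, 0, 0, 0], [0, 0, 7.3, 0, 0, 0], [0, 0, 7.3, 0, 0, 0]]]}}

```text
time: 3.9
ee_pos: [0.4873, -0.1167, 0.0675]
tcp_rot: [-2.453, -1.962, 0.0]
wrist_force: [0.1, 0.2, 4.6]
opening: 0.0005
finger_force: 2.2
```

```bash
python3 -c "
from h import *
to((-.06,.06,.0675))"
```

```text
t 3.9 pos [ 0.4873047  -0.11672995  0.06751628] shift cm [-0.21  0.05  0.  ] turn [-0.   0.   0.2] F [0.1 0.2 4.6] op 0.0005080722145952009
```

>>> {"method": "servo_tool", "body": {"motion": [[[0, 0, 0.1, 0, 0, 0], [0, 0, 0.2, 0, 0, 0], [0, 0, 0.2, 0, 0, 0]]]}}

```text
time: 4.28
ee_pos: [0.4874, -0.1168, 0.0672]
tcp_rot: [-2.452, -1.962, 0.001]
wrist_force: [-7.7, 2.8, 18.7]
opening: -0.0002
finger_force: 9.5
```

It has bottomed. I lift and open above the grip: the target is box (0.0305, -0.02).

>>> {"method": "servo_tool", "body": {"motion": [[[0, 0, -1, 0, 0, 0], [0, 0, -4, 0, 0, 0], [0, 0, -8, 0, 0, 0], [0, 0, -11, 0, 0, 0], [-2, 2, -12, 0, 0, 0], [-4, 5, -12, 0, 0, 0], [-6, 8, -12, 0, 0, 0], [-8.2, 9.1, -12, 0, 0, 0.2], [-8.2, 9.1, -12, 0, 0, 0.2], [-8.2, 9.1, -12, 0, 0, 0.2], [-8.2, 9.1, -12, 0, 0, 0.2]]], "jaw": 0}}

```text
time: 5.65
ee_pos: [0.5575, -0.2159, 0.1852]
tcp_rot: [-2.456, -1.958, 0.0]
wrist_force: [-0.2, 0.2, 0.1]
opening: 0.0855
finger_force: 0.0
```

Run:
```python
from h import *
to((.0305,-.02,.079))
P=arm.camera_params("wrist");im=arm.read_camera("wrist")
pt=arm.camera_params("scene");s=arm.read_camera("scene")[240:365,285:425]
for l in((-.0107,.06,.062),(-.0107,.02,.062),(.014,-.02,.11),(.04,-.02,.119)):print(l,proj(P,G(Q,l)[None])[0].round(1))
for c in "gbr":print(c,blobs(im,c,(0,640,0,480),60))
cv2.imwrite("pics/w2.png",im);cv2.imwrite("pics/s2.png",cv2.resize(s,None,fx=5,fy=4.5,interpolation=2)[:600,:800])
```

```text
t 5.65 pos [ 0.55750807 -0.21594016  0.18522048] shift cm [-0.12  0.04 10.62] turn [-0.  -0.   0.1] F [-0.2  0.2  0.1] op 0.08550391799384278
(-0.0107, 0.06, 0.062) [259.3 100.2]
(-0.0107, 0.02, 0.062) [262.2 165.8]
(0.014, -0.02, 0.11) [296.8 249.6]
(0.04, -0.02, 0.119) [344.  255.3]
g [((np.float64(146.2), np.float64(101.3)), 361), ((np.float64(261.4), np.float64(101.6)), 390)]
b [((np.float64(153.3), np.float64(167.5)), 286), ((np.float64(269.3), np.float64(281.6)), 288)]
r [((np.float64(264.3), np.float64(166.8)), 366), ((np.float64(167.6), np.float64(281.6)), 234)]
```

View pics/w2.png

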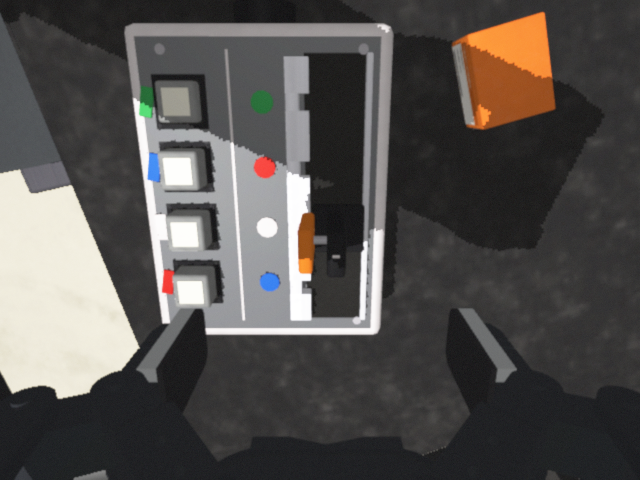

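View pics/s2.png

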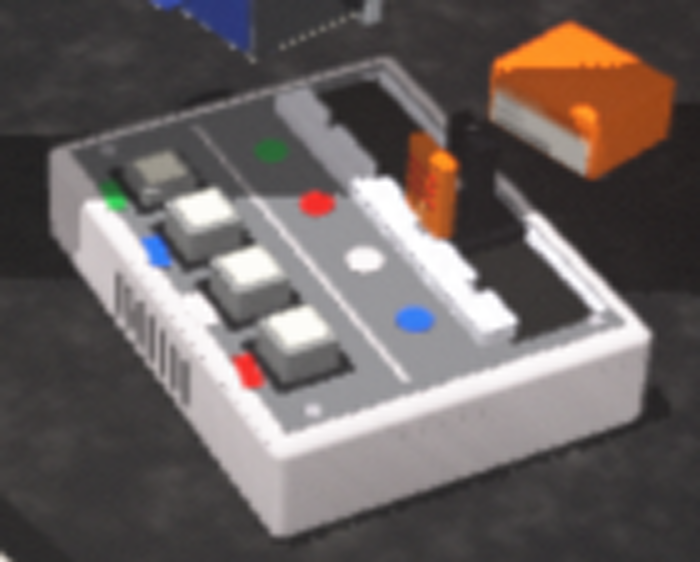

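Key_3 is down in both views and the other three keys are up. The tab at wrist pixel (305,243) sits between the open fingers as predicted. I descend and pinch.

>>> {"method": "servo_tool", "body": {"motion": [[[-0.1, 0, 3, 0, 0, 0], [-0.1, 0, 6, 0, 0, 0], [-0.1, 0, 8.5, 0, 0, 0], [-0.1, 0, 10, 0, 0, 0], [-0.1, 0, 10.5, 0, 0, 0], [-0.1, 0, 10.5, 0, 0, 0]]]}}

```text
time: 6.5
ee_pos: [0.5581, -0.2178, 0.0808]
tcp_rot: [2.457, 1.957, 0.0]
wrist_force: [0.0, -0.1, -0.1]
opening: 0.0856
finger_force: 0.0
```

>>> {"method": "servo_tool", "body": {"motion": [[[0, 0, 0, 0, 0, 0], [0, 0, 0, 0, 0, 0], [0, 0, 0, 0, 0, 0], [0, 0, 0, 0, 0, 0], [0, 0, 0, 0, 0, 0], [0, 0, 0, 0, 0, 0], [0, 0, 0, 0, 0, 0], [0, 0, 0, 0, 0, 0]]], "jaw": 1, "force": 25}}

```text
time: 7.5
ee_pos: [0.5579, -0.2178, 0.0808]
tcp_rot: [2.457, 1.957, -0.0]
wrist_force: [-1.0, 0.8, 5.9]
opening: 0.0182
finger_force: 29.5
```

```bash
python3 -c "
from h import *
to((.0305,.06,.08))"
```

```text
t 7.5 pos [ 0.55794413 -0.21782685  0.08078114] shift cm [ 8.06 -0.05  0.08] turn [0. 0. 0.] F [-1.   0.8  5.9] op 0.018194263657548893
```

The opening is 18 mm, so the tab is fully pinched. I slide +8 cm along tool x.

>>> {"method": "servo_tool", "body": {"motion": [[[0.5, 0, 0, 0, 0, 0], [1.3, 0, 0, 0, 0, 0], [2.1, 0, 0, 0, 0, 0], [2.9, 0, 0, 0, 0, 0], [3.7, 0, 0, 0, 0, 0], [4.5, 0, 0, 0, 0, 0], [5.3, 0, 0, 0, 0, 0], [6.1, 0, 0, 0, 0, 0], [6.9, 0, 0, 0, 0, 0], [7.6, 0, 0, 0, 0, 0], [8, 0, 0, 0, 0, 0], [8, 0, 0, 0, 0, 0]]]}}

```text
time: 9.0
ee_pos: [0.5759, -0.1393, 0.0807]
tcp_rot: [-2.457, -1.958, -0.0]
wrist_force: [-0.6, 1.1, 5.3]
opening: 0.0178
finger_force: 29.6
```

Run:
```python
from h import *
to((.0305,.06,.08))
im=arm.read_camera("scene")[240:365,285:425]
cv2.imwrite("pics/s3.png",cv2.resize(im,None,fx=5,fy=4.5,interpolation=2))
```

```text
t 9.0 pos [ 0.57591426 -0.13934224  0.08073814] shift cm [ 0.01 -0.05  0.07] turn [ 0.  -0.   0.1] F [-0.6  1.1  5.3] op 0.017819326473927945
```

View pics/s3.png

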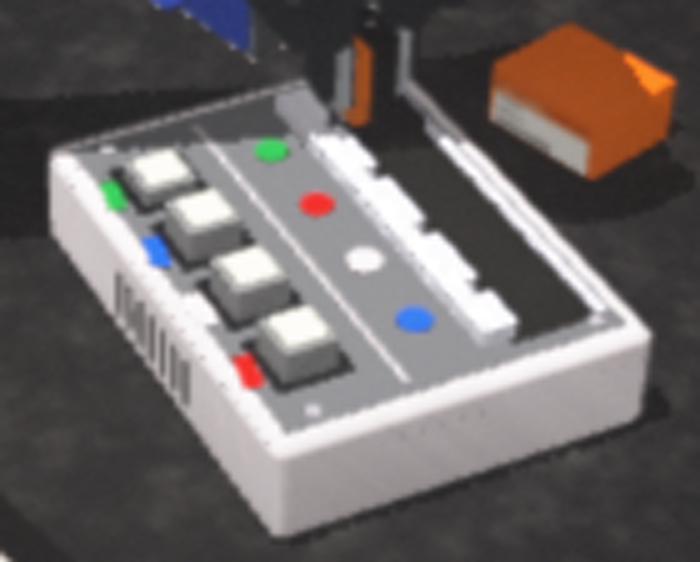

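The slider has moved with the gripper to the green disc's notch. I release it and rise.

>>> {"method": "servo_tool", "body": {"motion": [[[0, 0, 0, 0, 0, 0], [0, 0, 0, 0, 0, 0], [0, 0, 0, 0, 0, 0], [0, 0, 0, 0, 0, 0], [0, 0, 0, 0, 0, 0], [0, 0, 0, 0, 0, 0], [0, 0, -3, 0, 0, 0], [0, 0, -6, 0, 0, 0], [0, 0, -9, 0, 0, 0], [-2, 0, -12, 0, 0, 0], [-2, 0, -12, 0, 0, 0], [-2, 0, -12, 0, 0, 0]]], "jaw": 0}}

```text
time: 10.55
ee_pos: [0.5707, -0.1587, 0.1991]
tcp_rot: [-2.456, -1.956, 0.001]
wrist_force: [-0.4, 0.4, -1.0]
opening: 0.0856
finger_force: 0.0
```

Run:
```python
from h import *
to((.0305,.06,.08))
P=arm.camera_params("wrist");im=arm.read_camera("wrist");cv2.imwrite("pics/w4.png",im)
for l in((.014,.06,.114),(.040,.06,.119),(-.0107,.06,.062)):print(l,proj(P,G(Q,l)[None])[0].round(1))
im=arm.read_camera("scene")[240:365,285:425]
cv2.imwrite("pics/s4.png",cv2.resize(im,None,fx=5,fy=4.5,interpolation=2))
```

```text
t 10.55 pos [ 0.57067286 -0.15870794  0.19907634] shift cm [ 2.    0.05 11.91] turn [-0.1 -0.   0. ] F [-0.4  0.4 -1. ] op 0.08563533123031797
(0.014, 0.06, 0.114) [297.4 208.4]
(0.04, 0.06, 0.119) [343.7 210.6]
(-0.0107, 0.06, 0.062) [266.6 190.5]
```

View pics/w4.png

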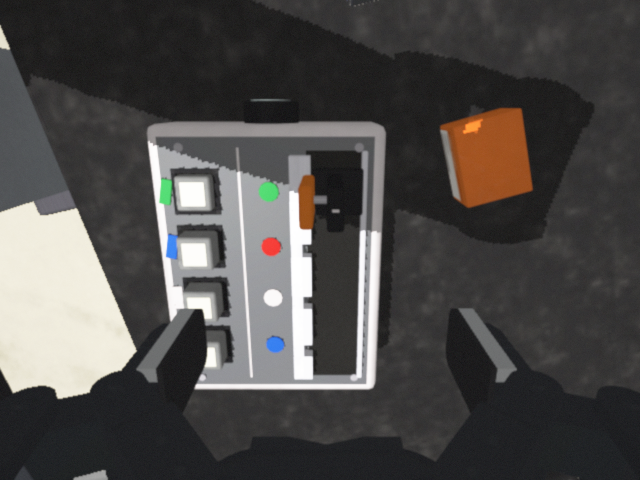

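View pics/s4.png

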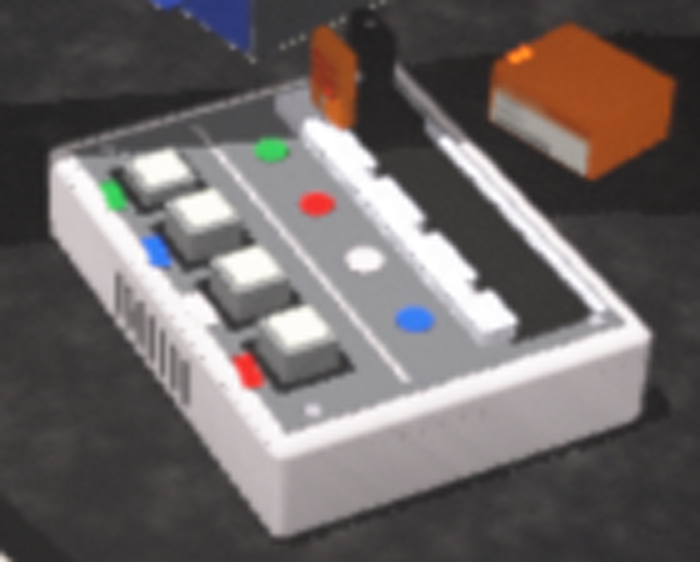

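The tab is out, with its front face at column 299 as it was when latched at the start, and it sits at the green disc. A quick numeric check of the key_3 height follows.

Run:
```python
from h import *
P=arm.camera_params("scene")
for nm,im in(("start",cv2.imread("pics/scene0.png")),("now",arm.read_camera("scene"))):
    g=cv2.inRange(im,(195,195,190),(255,255,255))
    for i,y in enumerate((-.06,-.02,.02,.06)):
        u,d=[proj(P,G(Q,(-.06,y,z))[None])[0] for z in(.078,.069)]
        x0,y0=int(u[0])-7,int(u[1])-7
        ys,xs=np.nonzero(g[y0:y0+18,x0:x0+15])
        print(nm,i,'up',u.round(1),'down',d.round(1),'seen',(xs.mean()+x0).round(1),(ys.mean()+y0).round(1),len(xs))
```

```text
start 0 up [345.1 312.4] down [345.  315.9] seen 344.6 311.8 73
start 1 up [335.4 299. ] down [335.3 302.4] seen 335.0 301.5 70
start 2 up [326.1 286.2] down [326.1 289.6] seen 325.8 285.7 62
start 3 up [317.3 274. ] down [317.3 277.4] seen 316.8 273.3 77
now 0 up [345.1 312.4] down [345.  315.9] seen 344.6 311.8 73
now 1 up [335.4 299. ] down [335.3 302.4] seen 335.1 298.3 69
now 2 up [326.1 286.2] down [326.1 289.6] seen 325.9 285.7 67
now 3 up [317.3 274. ] down [317.3 277.4] seen 317.2 277.4 60
```

Key_3 is down, the others are up, the slider is latched and the arm is clear. I hand in.

```bash
python3 -c "
from workcell import arm
print(arm.close_job())"
```

```text
the job is handed in; nothing more can be done
None
```

I handed the job in at about 10.6 s: the last camera checks showed the green key (key_3) latched down with the other three up, and the slider at the green disc with its latch tab out; no verdict came back from the hand-in.

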